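Hang the wax pot at the cleaning stand and spray it

ROBOT

A 7-joint arm with a two-finger parallel gripper is mounted at the origin on the work surface. World frame = base frame: x ahead of the robot, y to its left, z up, the work surface at z = 0. Lengths are in mm, angles in rad, forces in N, time in s.
With the tool pointing down it reaches from about 400 to 900 mm from the base axis. Payload 5.5 kg.
Tool frame: the origin (TCP) lies between the finger pads; the fingertips stand 17 mm ahead of it and the grasp point (between the pads) lies 2 mm behind it; z points along the fingers, y is the line along which they close (so a half turn about z gives the same grasp; the last joint's range is limited). The gripper opens to 92 mm and grips with 3 to 60 N. Pads are 19 mm wide; open, the fingers measure 130 mm over their backs; the gripper's body (75 mm by 190 mm) begins 47 mm behind the grasp point.
Start: joints at [-0.854, 0.501, -0.427, 1.55, 0.221, 1.138, -0.21], TCP at [284.914, 584.229, 243.729] pointing down, gripper open.
Joint ranges: [-2.88, 2.88], [-0.31, 2.03], [-1.54, 1.56], [0.2, 2.42], [-1.41, 4.55], [0.19, 2.02], [-2.57, 2.57]. Speed limits (rad/s): [2.57, 2.57, 3.14, 3.14, 3.14, 3.14, 3.14].

INTERFACE

Orientations are given as a rotation vector (axis times angle).
In Python, from plant import env, eyes, job gives the robot as it stands.
- The arm moves only by the tool send_rows, never from a script. Its argument "plan" is a list that holds one entry, the list of rows, each a list of 6 numbers: the shift along the tool's x, y, z normalised to -1 to 1, where 1 is 80 mm, then the turn, a rotation vector about the tool's x, y, z normalised to -1 to 1, where 1 is pi rad. In form: [[[tx, ty, tz, wx, wy, wz], ...]]. A call has 1 to 8 rows; each row is the pose to reach, as a shift and turn from the pose commanded when the call began, along the tool's axes at that moment, turning the shorter way round; what a row does not reach only later rows make up. A row lasts 1/8 s, in which the tool goes at most 62.5 mm and 10.7 degrees, less where a joint would pass 70% of its speed; a pose out of reach is approached as far as the arm can. A call with a number of a shift or a turn outside -1 to 1 is refused whole. A call with a gripper value outside its range is refused whole. "grip" is the opening, from 0 (shut) to 1 (fully open), set as the call begins (left out, the last holds). The fingers move at their own pace and stop on an object; the grip force is fixed at half the most. Time passes only in rows, so rows that repeat a pose let the fingers close. It gives the time, the measured TCP pose, the force, the opening and the grip force at its end, in the units of the state.
- env.get_state(): the state, without advancing time (a new reading comes with each control period).
- eyes.read_camera(name): name is "scene" or "top" or "wrist"; returns a dict with "image" (420x560x3 uint8, blue, green, red), "fx", "fy", "cx", "cy" (pixels), "camera_from_world" (4x4, takes a point from world to camera coordinates). Camera axes: x right, y down, z forward; pixel columns grow to the right and rows downward; lengths in mm; the calibration is good to about 2 mm. A picture is of the moment at which its call begins. There is no depth.
- job.close_job(): hands the job in; it is judged then, once.
The state is a dict: "clock": time; "qpos": joint angles; "joint_velocities": joint speeds; "joint_torque": joint torques, N m; "position": TCP position; "ee_rot": TCP orientation; "contact_force": force on the tool from outside, world axes, zero at the start; "moment": the same for the moment, N m; "opening": finger opening in mm; "gripper_force": force on a finger pad.
Only numpy, scipy, OpenCV 4.12 (cv2) and the standard library are available. Lean on these libraries where they do the work, as an engineer would, in place of code of your own. Each camera call takes 0.05 s, during which the arm holds its last target. There are 200 camera calls.

TASK

Hang the wax pot by its handle on the double hook of the cleaning stand, lowering it gently until both hooks carry it before you let go. Then, with the pot hanging there on its own, press the cap of the spray canister beside it all the way down and let it spring back up. Leave the other things on the table where they are.

Things in the scene. Friction and masses are not known exactly. Their poses are not given: they have to be found in the camera images.
- pot: the wax pot: round open steel pot, 90 mm wide at the rim, 75 mm tall, about 0.28 kg (varies), loose, upright at the start. A stiff wire handle (7 mm wire, not folding) arches over it in the plane of its y and z axes; its sides rise from the rim at y = +-47 mm, bulging to +-60 mm. Origin under the centre of its bottom, z up
- pot_handle (a point): middle of the straight top bar of the pot's handle, 166 mm above the underside; centre of a wooden grip 46 mm long (along y), 16 mm thick (x), 20 mm high (z). The bar's bare 7 mm wire, on both sides of the grip out to y = +-48 mm, goes on the hooks. The opening between rim and bar is 87 mm high. Axes as the pot's
- stand: cleaning stand, fixed: drip tray 180 x 130 x 14 mm, post 110 mm behind (+x) the origin, 265 mm tall, with a double hook clamped to it: two parallel upturned prongs of 8 mm rod at y = +-40 mm, pointing to -x. Origin on the table, below the middle between the two seats; z up. The clamp's height varies and is NOT in the readings: rod axis in the seats 205 to 245 mm above the table; it does not slip
- stand_seat (a point): on the table below the seats (same point as the stand's origin). Each seat is a flat dip in the prong, 22 mm long, centred on x = 0; the tip at x = -25 mm rises 24 mm above it (rod axis), the prong behind it rises 12 mm and runs back to the post. The hung bar's axis is 7 to 8 mm above the rod axis in the seat
- stand_entry (a point): on the table 130 mm in front (-x) of the stand's origin: the side from which the pot enters, moving to +x, its y axis along the stand's y. With the bar 282 to 286 mm high it clears the tips and the rim clears the prongs at any clamp height; then lower it and feel for the hooks. Over 20 N between pot and stand is too rough
- canister: spray canister, 62 mm wide, fixed upright in a 90 x 90 mm base on the table, 170 to 200 mm to the +y side of the stand's origin; the white cap on top is 192 mm above the table. Origin under its centre; its nozzle points along its -y, to the hanging pot
- cap_top (a point): centre of the flat top of the canister's round cap (32 mm wide, 22 mm high); moves with the cap, 192 mm above the table when up
- cap (a joint): how far the cap is pressed down, m: 0 is up, 0.008 is its stop. Springs back by itself; takes about 4 N to start and 9 N to reach the stop. Above 6.5 mm counts as all the way down
- tin: bystander: plain round steel tin, 90 mm wide, 75 mm tall, like the pot but without any handle, loose; origin under its centre
- solvent: bystander: amber glass bottle, 76 mm wide, 190 mm tall, loose; origin under its centre
- jar: bystander: glass jar with steel lid, 66 mm wide, 85 mm tall, loose; origin under its centre
- stick1: bystander: blue pigment stick, a round-ended rod 20 mm thick, about 110 mm long, lying; origin at its underside's middle, x along it
- stick2: bystander: red-brown pigment stick, a round-ended rod 20 mm thick, about 90 mm long, lying; origin at its underside's middle, x along it
- knife: bystander: palette knife 200 mm long, lying along its x axis
- wax: bystander: cream block of wax, 100 x 70 x 30 mm, lying; origin under its centre
- brush: bystander: brush 180 mm long, lying along its x axis
Things that resemble listed ones, but are neither listed nor needed, are in the scene too. Leave any red look-alike of the canister alone.

How it is judged:
By the outcome, as a careful person would: the job done as asked, in the order asked, and still so for the second after the job is handed in, with the robot touching nothing.
It also fails if it takes over 58 s, if anything falls off the work surface, if the arm or the gripper's body presses on something with over 40 N, if the wrist force passes 120 N, or if a joint passes its speed limit or range.

## Working session

There is one attempt and no reset: what is moved stays moved. The work goes in short steps, Python scripts to look and compute and a tool call to move; the robot and the scene stay as the last step left them, time stands still between calls to the robot, and variables do not carry over. Pictures are saved under pics/ and viewed, at most 10 in all, crops included, and the job is handed in when it is done.

Besides the shell and the picture viewer there is one more tool, called after "Request:" as name(argument=value, ...), one argument or row to a line, values as JSON. send_rows: Moves the arm, as the interface text tells. Its arguments: {"type":"object","properties":{"plan":{"type":"array"},"grip":{"type":"number"}},"required":["plan"]}

```bash
mkdir -p pics; cat > h.py <<'E'
import numpy as np,cv2
from plant import env,eyes,job
def cam(n):
    c=eyes.read_camera(n); return c
def ray(c,u,v):
    T=np.array(c["camera_from_world"]);R=T[:3,:3];t=T[:3,3]
    o=-R.T@t; d=R.T@np.array([(u-c["cx"])/c["fx"],(v-c["cy"])/c["fy"],1]); return o,d
def onz(c,u,v,z):
    o,d=ray(c,u,v); return o+d*(z-o[2])/d[2]
def proj(c,p):
    T=np.array(c["camera_from_world"]);q=T[:3,:3]@np.array(p)+T[:3,3]
    return np.array([c["fx"]*q[0]/q[2]+c["cx"],c["fy"]*q[1]/q[2]+c["cy"]])
E
python3 - <<'E'
from h import *
import pickle
d={n:cam(n) for n in("scene","top")}
pickle.dump(d,open("d0.pkl","wb"))
for n in d:
    cv2.imwrite(f"pics/{n}0.png",cv2.resize(d[n]["image"],(800,600),interpolation=cv2.INTER_CUBIC))
    c=d[n];print(n,c["fx"],c["cx"],c["cy"],ray(c,280,210))
s=env.get_state();print(s)
E
```

```text
scene 543.6916182605219 278.6661244625296 200.9468485507653 (array([ 918.92973706,  667.67102385, 1086.04157091]), array([-0.28156616, -0.50400207, -0.81669192]))
top 422.37543224919216 277.2168746281546 216.58025518358605 (array([ 508.48855755,   35.11054582, 1086.26041553]), array([ 0.08682807,  0.01283978, -0.99628417]))
{'clock': 0.1, 'qpos': array([-0.85382156,  0.50179586, -0.42679525,  1.55135191,  0.22082991,
        1.1383305 , -0.21029777]), 'joint_velocities': array([-1.12062210e-03,  1.95349926e-05, -1.20657144e-03, -2.67447452e-03,
        1.87759911e-04,  7.52823562e-04,  1.10711325e-03]), 'joint_torque': array([-1.07071863e-02, -5.67870426e+01, -5.83809972e+00, -2.79916102e+01,
       -6.89306762e-02,  2.40298617e-02,  1.87791483e-05]), 'position': array([284.71512963, 583.63738568, 242.7521083 ]), 'ee_rot': array([-7.06506067e-01, -3.06066438e+00,  2.78151172e-03]), 'contact_force': array([-0.45764273, -0.58946227,  0.65791444]), 'moment': array([-0.02178533,  0.01311599, -0.01213948]), 'gripper_force': 0.0, 'opening': 91.63057390240205}
```

View pics/scene0.png

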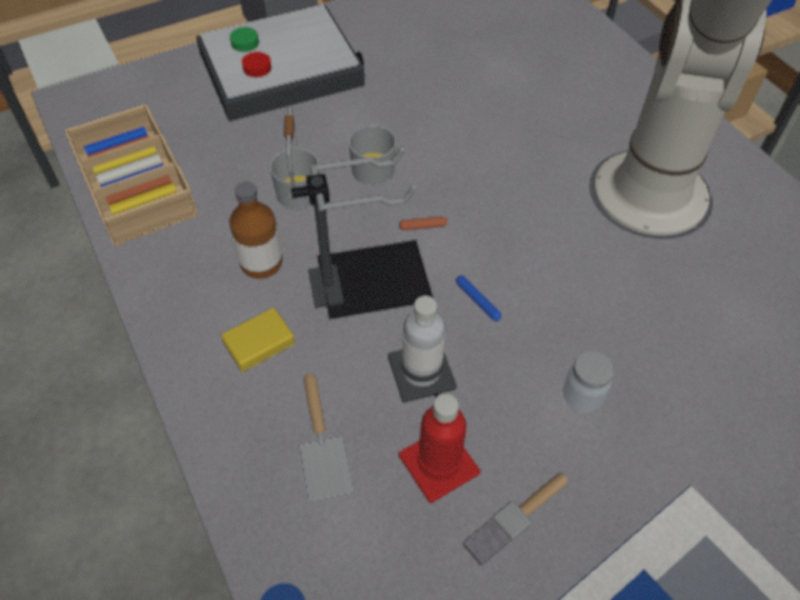

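View pics/top0.png

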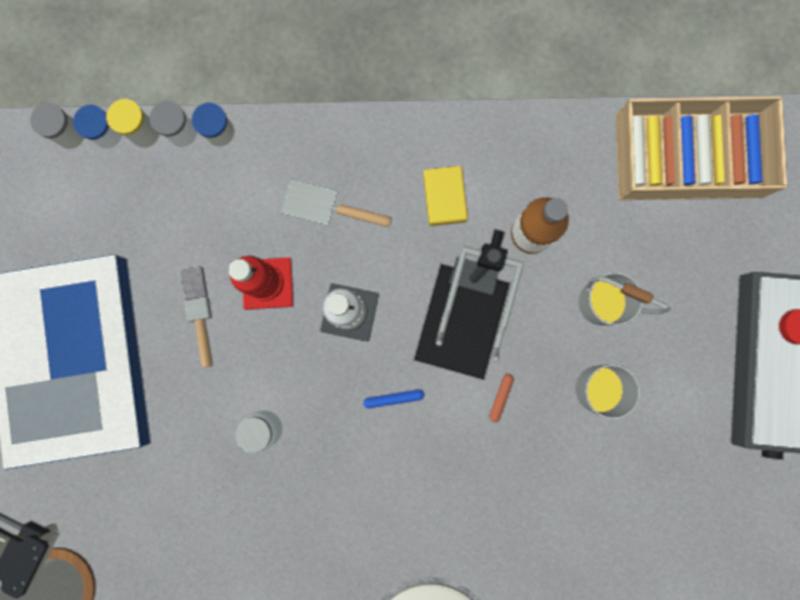

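The scene picture shows the pot with its arched handle at (295,175), and a tin without a handle at (372,155). The stand's prong tips are at (402,155) and (412,190), the white canister is at (424,350), and the red look-alike is at (443,440). In the top picture the pot is at (612,300) with its grip at (637,291), and the tin is at (607,390). The white canister's cap is at (338,303), the red look-alike is at (255,278), and the prong tips are at (440,342) and (498,356). The pot is the vessel with the wire handle and wooden grip, and the canister is the white one, since red is excluded. Next I'll check this in one enlarged crop.

```bash
python3 - <<'E'
from h import *
import pickle
d=pickle.load(open("d0.pkl","rb"))
t=d["top"]["image"];s=d["scene"]["image"]
f=lambda im,x,y,w,h:cv2.resize(im[y:y+h,x:x+w],(400,300),interpolation=cv2.INTER_CUBIC)
a=np.vstack([np.hstack([f(t,395,180,80,60),f(t,285,165,100,75)+0]),np.hstack([f(s,180,70,80,60),f(s,200,95,100,75)])])
cv2.imwrite("pics/crop0.png",a)
for n in d:
    hsv=cv2.cvtColor(d[n]["image"],cv2.COLOR_BGR2HSV)
    for nm,lo,hi in(("brown",(3,90,50),(18,255,190)),("black",(0,0,0),(179,90,40)),("white",(0,0,165),(179,40,255))):
        m=cv2.inRange(hsv,lo,hi);k,l,st,ce=cv2.connectedComponentsWithStats(m)
        for i in range(1,k):
            if st[i,4]>12 and 80<ce[i,0]<480 and 50<ce[i,1]<350:
                p=np.argwhere(l==i)[:,::-1].astype(np.float32)
                print(n,nm,st[i],ce[i].round(1),np.round(cv2.boxPoints(cv2.minAreaRect(p)),1).tolist())
E
```

```text
scene brown [98 77  5  6 15] [100.3  79.3] [[97.5999984741211, 81.4000015258789], [98.9000015258789, 76.19999694824219], [102.19999694824219, 77.0999984741211], [100.9000015258789, 82.19999694824219]]
scene brown [88 80  7  9 21] [90.  83.7] [[85.19999694824219, 81.69999694824219], [90.19999694824219, 78.69999694824219], [94.0, 85.0], [89.0, 88.0]]
scene brown [103  80   9  16  37] [106.3  87.7] [[100.5999984741211, 81.19999694824219], [103.80000305175781, 79.5999984741211], [111.4000015258789, 94.80000305175781], [108.19999694824219, 96.4000015258789]]
scene brown [199  81   6  15  73] [201.9  87.6] [[199.0, 81.0], [204.0, 81.0], [204.0, 95.0], [199.0, 95.0]]
scene brown [ 61  95  44  18 123] [ 81.4 104. ] [[60.20000076293945, 109.5999984741211], [103.9000015258789, 94.69999694824219], [106.0, 100.80000305175781], [62.29999923706055, 115.69999694824219]]
scene brown [113 101   8  14  29] [116.3 107.4] [[110.19999694824219, 102.4000015258789], [114.5999984741211, 100.19999694824219], [121.19999694824219, 113.4000015258789], [116.80000305175781, 115.5999984741211]]
scene brown [ 72 12
[... 12233 characters left out ...]
001220703125], [334.0, 286.0], [310.79998779296875, 292.6000061035156]]
top white [454 280   6   4  14] [456.5 281.5] [[454.0, 283.0], [456.8999938964844, 278.6000061035156], [459.0, 280.0], [456.1000061035156, 284.3999938964844]]
top white [463 282   5   7  22] [464.8 284.7] [[463.0, 282.0], [467.0, 282.0], [467.0, 288.0], [463.0, 288.0]]
top white [157 288   6   4  16] [159.1 289.2] [[156.39999389648438, 289.1000061035156], [160.3000030517578, 286.5], [162.0, 289.0], [158.10000610351562, 291.6000061035156]]
top white [114 299   7   6  17] [116.8 301.8] [[112.80000305175781, 302.1000061035156], [114.0, 299.0], [120.9000015258789, 301.79998779296875], [119.69999694824219, 304.8999938964844]]
```

View pics/crop0.png

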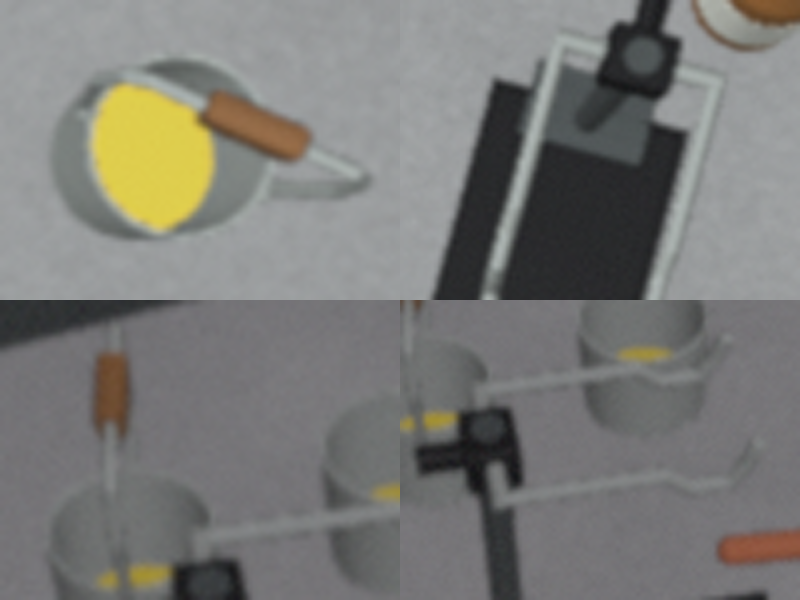

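The crop confirms the pot: a brown grip on a wire bar over a steel pot with yellow wax, with the grip at top native (445,205). It also shows both prongs with their seat dips; the tips are at scene native (289,130) and (282,105).

```bash
cat >> h.py <<'E'
def tri(c1,p1,c2,p2):
    o1,d1=ray(c1,*p1);o2,d2=ray(c2,*p2)
    d1=d1/np.linalg.norm(d1);d2=d2/np.linalg.norm(d2)
    s=np.linalg.lstsq(np.c_[d1,-d2],o2-o1,rcond=None)[0]
    a=o1+s[0]*d1;b=o2+s[1]*d2
    return (a+b)/2,np.linalg.norm(a-b)
E
python3 - <<'E'
from h import *
import pickle
np.set_printoptions(precision=1,suppress=True)
d=pickle.load(open("d0.pkl","rb"));t=d["top"];s=d["scene"]
print("grip",tri(t,(445.4,204.9),s,(201.9,87.6)))
a=onz(t,445.4-9.4,204.9-4.35,166);b=onz(t,445.4+9.4,204.9+4.35,166);print("grip onz",(a+b)/2,b-a,np.degrees(np.arctan2(*(a-b)[[1,0]])))
# pot mouth: ellipse of pot rim from wax? rim contour
print("tipL",tri(t,(308,240),s,(289,130)),"tipR",tri(t,(348,250),s,(282,105)))
hsv=cv2.cvtColor(t["image"],cv2.COLOR_BGR2HSV)
m=(hsv[...,2]<62).astype(np.uint8);m[:,:280]=0;m[:,370:]=0;m[:165]=0;m[275:]=0
m=cv2.morphologyEx(m,cv2.MORPH_CLOSE,np.ones((7,7)));k,l,st,ce=cv2.connectedComponentsWithStats(m);i=1+st[1:,4].argmax()
q=cv2.boxPoints(cv2.minAreaRect(np.argwhere(l==i)[:,::-1].astype(np.float32)))
P=np.array([onz(t,*p,14) for p in q]);print("tray top",q,P,P.mean(0))
hs=cv2.cvtColor(s["image"],cv2.COLOR_BGR2HSV);m=cv2.inRange(hs,(0,0,0),(179,90,45));k,l,st,ce=cv2.connectedComponentsWithStats(m);i=1+st[1:,4].argmax();ms=(l==i).astype(np.uint8)
hull=cv2.convexHull(cv2.findContours(ms,0,2)[0][0]);q=cv2.approxPolyDP(hull,4,True)[:,0]
print("tray scene",ce[i],q.tolist(),[onz(s,*p,14) for p in q])
# front edge of tray from top mask lines
# canister cap: bright in top
g=cv2.cvtColor(t["image"],cv2.COLOR_BGR2GRAY)
print("can body/cap"); 
m=cv2.inRange(hsv,(0,0,195),(179,45,255));
k,l,st,ce=cv2.connectedComponentsWithStats(m[195:235,215:260])
print(st,ce+[215,195]);
c=np.array(ce)
cv2.imwrite("pics/crop1.png",np.hstack([cv2.resize(t["image"][190:240,215:275],(400,333),interpolation=2),cv2.resize(s["image"][200:260,270:330],(333,333),interpolation=2)]))
E
```

```text
grip (array([ 596.2, -311.2,  170.4]), np.float64(1.8823862009381138))
grip onz [ 595.9 -312.3  166. ] [-19.4 -39.8   0. ] 63.977518257773255
tipL (array([521.8,  -8.5, 264.3]), np.float64(1.6276206561169242)) tipR (array([499.6, -84.6, 261. ]), np.float64(3.389118172328867))
tray top [[290.3 251.3]
 [316.4 155.6]
 [363.9 168.5]
 [337.8 264.3]] [[ 496.7   24.    14. ]
 [ 741.2  -45.9   14. ]
 [ 705.9 -166.6   14. ]
 [ 463.1  -95.3   14. ]] [601.7 -71.   14. ]
tray scene [264.9 194.6] [[290, 169], [300, 205], [288, 212], [231, 221], [230, 178]] [array([465.7, -94.6,  14. ]), array([499.3,  15.9,  14. ]), array([535.1,  20.4,  14. ]), array([667.4, -20.7,  14. ]), array([ 613.4, -140.1,   14. ])]
can body/cap
[[   0    0   45   40 1548]
 [  12   10   16   21  252]] [[237.4 214.5]
 [234.4 214.6]]
```

View pics/crop1.png

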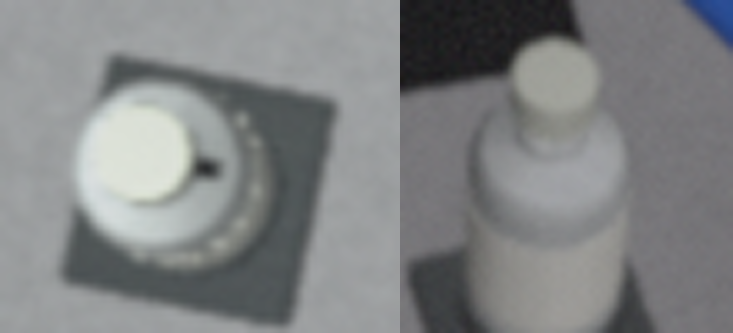

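The cap top is at top native (237,213) and scene native (298,213.5). I'll move up and across towards the pot, turning the tool 90° on the way.

Request:
send_rows(
  plan=[
    [[-0.3,-0.3,-0.8,0,0,0.02],[-1,-1,-0.8,0,0,0.0625],[-1,-1,-0.8,0,0,0.0625]],
  ],
  grip=1,
)

```text
clock: 0.48
position: [324.1, 473.9, 308.2]
ee_rot: [1.01, 2.972, -0.001]
contact_force: [-0.8, 0.4, -0.5]
opening: 91.8
gripper_force: 0.0
```

Request:
send_rows(
  plan=[
    [[-0.5,-0.33,-0.3,0,0,0.03],[-1,-0.67,-0.6,0,0,0.0625],[-1,-0.67,-0.6,0,0,0.0625]],
  ],
)

```text
clock: 0.85
position: [355.7, 383.4, 357.3]
ee_rot: [1.298, 2.858, 0.003]
contact_force: [-0.9, -0.5, -0.8]
opening: 91.8
gripper_force: 0.0
```

Request:
send_rows(
  plan=[
    [[-0.5,-0.2,0,0,0,0.03],[-1,-0.41,0,0,0,0.0625]],
  ],
)

```text
clock: 1.1
position: [380.7, 304.8, 354.7]
ee_rot: [-1.563, -2.724, 0.001]
contact_force: [0.6, -1.1, 0.5]
opening: 91.9
gripper_force: 0.0
```

Request:
send_rows(
  plan=[
    [[-0.5,-0.1,0,0,0,0.03],[-1,-0.2,0,0,0,0.0625]],
  ],
)

```text
clock: 1.35
position: [407.5, 227.2, 354.8]
ee_rot: [-1.824, -2.557, 0.001]
contact_force: [0.8, -0.3, 0.6]
opening: 91.8
gripper_force: 0.0
```

Request:
send_rows(
  plan=[
    [[-0.5,0,0,0,0,0.03],[-1,0,0,0,0,0.0625]],
  ],
)

```text
clock: 1.6
position: [433.8, 151.7, 354.8]
ee_rot: [-2.065, -2.366, 0.001]
contact_force: [-0.1, 0.5, -0.5]
opening: 91.8
gripper_force: 0.0
```

Request:
send_rows(
  plan=[
    [[-0.5,0.1,0,0,0,0.03],[-1,0.2,0,0,0,0.0625]],
  ],
)

```text
clock: 1.85
position: [460.7, 74.7, 354.8]
ee_rot: [-2.287, -2.152, 0.002]
contact_force: [-0.0, -0.0, -0.3]
opening: 91.8
gripper_force: 0.0
```

Request:
send_rows(
  plan=[
    [[-0.5,0.2,0,0,0,0.03],[-1,0.41,0,0,0,0.0625],[-1,0.41,0,0,0,0.0625]],
  ],
)

```text
clock: 2.22
position: [489.0, -9.9, 354.6]
ee_rot: [2.492, 1.913, -0.003]
contact_force: [-0.6, 0.2, -1.1]
opening: 91.7
gripper_force: 0.0
```

```bash
cat >> h.py <<'E'
from scipy.spatial.transform import Rotation as Ro
def cmd(target,yaw,st=None):
    """shift/turn (normalised) from measured pose to target TCP with tool down, tool y at yaw(deg)"""
    s=st or env.get_state();R=Ro.from_rotvec(s["ee_rot"])
    y=np.array([np.cos(np.radians(yaw)),np.sin(np.radians(yaw)),0]);z=np.array([0,0,-1.]);
    if y@R.as_matrix()[:,1]<0:y=-y
    G=Ro.from_matrix(np.c_[np.cross(y,z),y,z])
    return R.inv().apply(np.array(target)-s["position"])/80,(R.inv()*G).as_rotvec()/np.pi
E
python3 - <<'E'
from h import *
import pickle
np.set_printoptions(precision=3,suppress=True)
d=pickle.load(open("d0.pkl","rb"));t=d["top"];s=d["scene"]
print("cap",tri(t,(237,212.8),s,(298.1,213.5)),onz(t,237,212.8,192),onz(s,298.1,213.5,192))
print("solvent cap",onz(t,389,147,190),"tin",onz(t,424,273,0))
w=cam("wrist");pickle.dump(w,open("w1.pkl","wb"))
print(ray(w,280,210))
for p in([521.8,-8.5,262],[499.6,-84.6,262],[534,-53,240]):print(proj(w,p))
cv2.imwrite("pics/w1.png",w["image"])
print(cmd([596,-311.5,330],-26))
E
```

```text
cap (array([581.646, 138.639, 188.77 ]), np.float64(0.1681984321866298)) [581.453 138.221 192.   ] [582.79 140.59 192.  ]
solvent cap [ 719.422 -188.073  190.   ] tin [ 438.74  -314.624    0.   ]
(array([506.272,  55.136, 495.27 ]), array([-0.056, -0.224, -0.973]))
[319.316 212.482]
[314.12 303.75]
[341.127 250.456]
(array([-3.332,  2.267,  0.305]), array([-0.001,  0.   ,  0.062]))
```

View pics/w1.png

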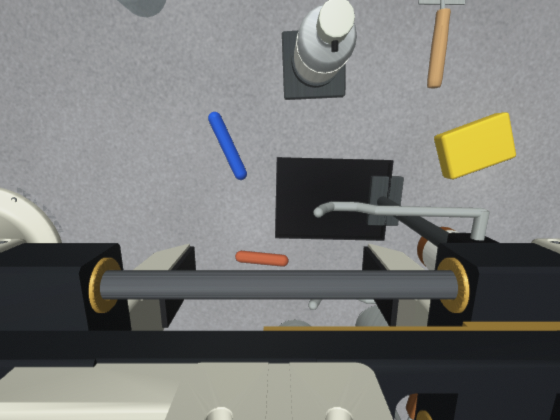

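The wrist picture shows the near prong tip at (320,212) and the far tip at (314,303). Both are within 1 px of where the triangulated tips project, so the stand's position holds. Next I'll go above the pot.

Request:
send_rows(
  plan=[
    [[-0.42,0.28,0,0,0,0],[-0.83,0.57,0,0,0,0]],
  ],
)

```text
clock: 2.52
position: [516.1, -81.0, 355.1]
ee_rot: [-2.481, -1.925, 0.0]
contact_force: [0.0, -0.4, 0.5]
opening: 91.9
gripper_force: 0.0
```

Request:
send_rows(
  plan=[
    [[-0.42,0.28,0,0,0,0],[-0.83,0.57,0,0,0,0]],
  ],
)

```text
clock: 2.78
position: [543.7, -157.2, 355.0]
ee_rot: [-2.482, -1.924, -0.0]
contact_force: [0.2, 0.2, -0.8]
opening: 91.7
gripper_force: 0.0
```

Request:
send_rows(
  plan=[
    [[-0.42,0.28,0,0,0,0],[-0.83,0.57,0,0,0,0]],
  ],
)

```text
clock: 3.02
position: [571.3, -232.9, 354.8]
ee_rot: [-2.482, -1.923, -0.001]
contact_force: [0.1, -0.5, -0.1]
opening: 91.6
gripper_force: 0.0
```

Request:
send_rows(
  plan=[
    [[-0.42,0.28,0.1,0,0,0.03],[-0.83,0.56,0.3,0,0,0.062],[-0.83,0.56,0.3,0,0,0.062],[-0.83,0.56,0.3,0,0,0.062]],
  ],
)

```text
clock: 3.52
position: [597.3, -307.7, 330.8]
ee_rot: [-2.657, -1.671, -0.001]
contact_force: [0.3, -0.7, -0.4]
opening: 92.0
gripper_force: 0.0
```

```bash
python3 - <<'E'
from h import *
import pickle
np.set_printoptions(precision=3,suppress=True)
w=cam("wrist");cv2.imwrite("pics/w2.png",w["image"])
pickle.dump(w,open("w2.pkl","wb"))
print(env.get_state()["qpos"],proj(w,[596,-311.5,166]))
hsv=cv2.cvtColor(w["image"],cv2.COLOR_BGR2HSV)
m=cv2.inRange(hsv,(3,100,50),(16,255,200));k,l,st,ce=cv2.connectedComponentsWithStats(m)
for i in range(1,k):
    if st[i,4]>80:
        p=np.argwhere(l==i)[:,::-1].astype(np.float32);print(st[i],ce[i],onz(w,*ce[i],168),cv2.minAreaRect(p))
print(cmd([596,-311.5,168],-26))
E
```

```text
[ 0.226  0.456  0.306  1.402 -0.14   1.305  0.092] [279.706 209.18 ]
[ 300    6   73   82 3359] [331.123  53.482] [ 699.501 -202.102  168.   ] ((333.20416259765625, 49.6561279296875), (71.67911529541016, 73.96873474121094), 37.40536117553711)
[ 87 114  63  18 828] [117.721 122.495] [ 494.735 -169.234  168.   ] ((117.90984344482422, 122.5082015991211), (13.851968765258789, 62.198055267333984), 84.80557250976562)
[ 440  160   90   46 1098] [484.154 182.551] [ 789.8   -374.149  168.   ] ((484.34014892578125, 182.51547241210938), (11.778016090393066, 95.03640747070312), 66.03751373291016)
[272 190  15  45 651] [278.997 212.131] [ 594.224 -313.534  168.   ] ((279.0, 212.0), (44.0, 14.0), 90.0)
(array([-0.056,  0.007,  2.044]), array([-0.   , -0.001,  0.002]))
```

View pics/w2.png

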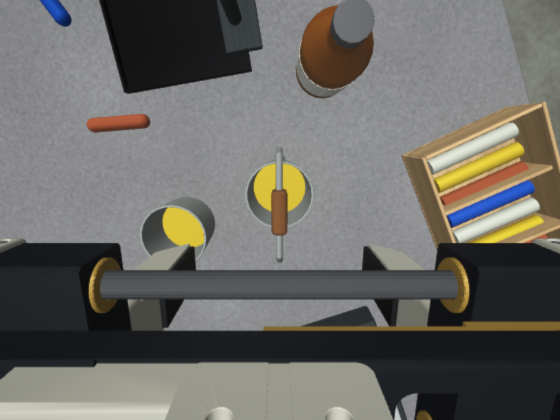

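The grip stands upright in the wrist picture at (279,212), so its yaw matches the tool, and the offset is about 1–2 mm. I'll descend and grasp.

Request:
send_rows(
  plan=[
    [[-0.06,0,0.4,0,0,0],[-0.06,0,0.9,0,0,0],[-0.06,0,0.9,0,0,0]],
  ],
)

```text
clock: 3.95
position: [593.2, -311.3, 257.1]
ee_rot: [-2.655, -1.668, 0.003]
contact_force: [-0.2, -0.0, 0.8]
opening: 92.1
gripper_force: 0.0
```

Request:
send_rows(
  plan=[
    [[0,0,0.3,0,0,0],[0,0,0.6,0,0,0],[0,0,0.9,0,0,0],[0,0,0.9,0,0,0]],
  ],
)

```text
clock: 4.45
position: [594.6, -313.2, 188.0]
ee_rot: [-2.66, -1.669, -0.0]
contact_force: [-0.8, 1.0, -0.0]
opening: 91.6
gripper_force: 0.0
```

Request:
send_rows(
  plan=[
    [[0,0,0.15,0,0,0],[0,0,0.26,0,0,0],[0,0,0.26,0,0,0]],
  ],
)

```text
clock: 4.82
position: [594.0, -314.3, 166.4]
ee_rot: [-2.662, -1.666, 0.001]
contact_force: [0.3, 0.8, -0.2]
opening: 92.0
gripper_force: 0.0
```

Request:
send_rows(
  plan=[
    [[0,0,0,0,0,0],[0,0,0,0,0,0],[0,0,0,0,0,0],[0,0,0,0,0,0],[0,0,0,0,0,0],[0,0,0,0,0,0]],
  ],
  grip=0,
)

```text
clock: 5.58
position: [594.4, -314.6, 166.9]
ee_rot: [-2.663, -1.667, 0.0]
contact_force: [0.7, -0.1, -0.7]
opening: 36.8
gripper_force: 0.0
```

Request:
send_rows(
  plan=[
    [[0,0,0,0,0,0],[0,0,0,0,0,0],[0,0,0,0,0,0],[0,0,0,0,0,0],[0,0,0,0,0,0]],
  ],
)

```text
clock: 6.2
position: [594.4, -314.6, 166.9]
ee_rot: [-2.663, -1.667, -0.0]
contact_force: [0.5, 0.5, 0.5]
opening: 15.6
gripper_force: 30.0
```

Request:
send_rows(
  plan=[
    [[0,0,-0.15,0,0,0],[0,0,-0.4,0,0,0],[0,0,-0.8,0,0,0],[0,0,-0.8,0,0,0]],
  ],
)

```text
clock: 6.7
position: [596.5, -316.2, 235.3]
ee_rot: [2.657, 1.663, 0.007]
contact_force: [0.8, 0.3, -3.5]
opening: 16.0
gripper_force: 30.0
```

```bash
python3 - <<'E'
from h import *
np.set_printoptions(precision=3,suppress=True)
s=env.get_state();print(s["position"],s["contact_force"],s["moment"],s["opening"],s["gripper_force"])
w=cam("wrist");cv2.imwrite("pics/w3.png",w["image"])
hsv=cv2.cvtColor(w["image"],cv2.COLOR_BGR2HSV)
m=cv2.inRange(hsv,(3,100,50),(16,255,200));k,l,st,ce=cv2.connectedComponentsWithStats(m)
for i in range(1,k):
    if st[i,4]>80:print(st[i],ce[i],onz(w,*ce[i],s["position"][2]+2))
O=np.array([534.7,-53.5]);X=np.array([np.cos(np.radians(-16.2)),np.sin(np.radians(-16.2))])
print(O-130*X,[cmd([*(O-130*X),286],-16.2)],cmd([*O,286],-16.2))
E
```

```text
[ 596.546 -316.203  235.31 ] [ 0.798  0.322 -3.545] [-0.144 -0.165  0.007] 16.03188675355879 29.98449057340622
[ 302    0  103   60 4731] [349.068  24.696] [ 669.941 -228.973  237.31 ]
[296  49  39  30 101] [311.693  68.95 ] [ 649.7   -237.297  237.31 ]
[  27  100   82   24 1417] [ 67.566 111.57 ] [ 549.382 -207.201  237.31 ]
[ 481  167   79   48 1295] [521.26  191.177] [ 714.87  -326.036  237.31 ]
[ 261  227   35   43 1311] [278.226 249.98 ] [ 602.42  -302.794  237.31 ]
[262 299  33  23 688] [278.33  309.485] [ 588.527 -331.463  237.31 ]
[409.862 -17.231] [(array([ 2.339, -3.712, -0.678]), array([ 0.001,  0.   , -0.054]))] (array([ 2.613, -2.11 , -0.671]), array([ 0.001,  0.   , -0.054]))
```

The pot is held (opening 16 mm, 30 N, load on the wrist). I'll raise it and carry it round in front of the stand.

Request:
send_rows(
  plan=[
    [[0,0,-0.2,0,0,0],[0,-0.1,-0.4,0,0,0],[0,-0.4,-0.65,0,0,0],[0,-0.7,-0.65,0,0,0]],
  ],
)

```text
clock: 7.25
position: [544.1, -290.6, 285.4]
ee_rot: [2.661, 1.665, 0.003]
contact_force: [0.5, -0.3, -3.0]
opening: 15.4
gripper_force: 30.0
```

Request:
send_rows(
  plan=[
    [[0,-0.3,0,0,0,0],[0,-0.6,0,0,0,0],[0.1,-1,0,0,0,0]],
  ],
)

```text
clock: 7.62
position: [474.4, -248.4, 283.7]
ee_rot: [2.663, 1.664, 0.0]
contact_force: [0.1, 0.2, -4.1]
opening: 16.1
gripper_force: 30.0
```

Request:
send_rows(
  plan=[
    [[0.2,-0.3,0,0,0,0],[0.5,-0.6,0,0,0,0],[0.9,-0.9,0,0,0,0],[0.9,-0.9,0,0,0,0]],
  ],
)

```text
clock: 8.12
position: [441.4, -148.4, 283.5]
ee_rot: [-2.658, -1.673, -0.002]
contact_force: [-0.1, -0.4, -3.3]
opening: 15.6
gripper_force: 30.0
```

Request:
send_rows(
  plan=[
    [[0.3,-0.2,0,0,0,-0.01],[0.6,-0.5,0,0,0,-0.03],[0.9,-0.8,0,0,0,-0.054],[0.9,-0.8,0,0,0,-0.054],[0.9,-0.8,0,0,0,-0.054]],
  ],
)

```text
clock: 8.75
position: [416.3, -59.6, 283.3]
ee_rot: [2.512, 1.885, 0.001]
contact_force: [0.4, -0.4, -3.7]
opening: 15.7
gripper_force: 30.0
```

```bash
python3 - <<'E'
from h import *
np.set_printoptions(precision=3,suppress=True)
s=env.get_state();print(s["position"],s["contact_force"],s["qpos"],s["gripper_force"])
O=np.array([534.2,-55.2]);a=np.radians(-16.2);X=np.array([np.cos(a),np.sin(a)])
print(cmd([*(O-130*X),285],-16.2),cmd([*O,285],-16.2))
E
```

```text
[416.288 -59.557 283.337] [ 0.425 -0.419 -3.746] [-0.07   0.004  0.149  2.058 -0.     1.078 -0.204] 29.99904155731201
(array([ 0.463, -0.225, -0.021]), array([ 0.,  0., -0.])) (array([ 0.464,  1.4  , -0.019]), array([ 0.,  0., -0.]))
```

Request:
send_rows(
  plan=[
    [[0.2,-0.05,-0.02,0,0,0],[0.46,-0.1,-0.02,0,0,0],[0.46,-0.1,-0.02,0,0,0],[0.46,-0.1,-0.02,0,0,0]],
  ],
)

```text
clock: 9.25
position: [418.8, -22.7, 284.5]
ee_rot: [2.513, 1.884, -0.001]
contact_force: [-0.4, -0.3, -4.5]
opening: 16.0
gripper_force: 30.0
```

```bash
python3 - <<'E'
from h import *
import pickle
np.set_printoptions(precision=3,suppress=True)
s=env.get_state();print(s["position"],s["contact_force"],s["ee_rot"])
O=np.array([534.2,-55.2]);a=np.radians(-16.2);X=np.array([np.cos(a),np.sin(a)])
print(cmd([*O,285],-16.2))
d={n:cam(n) for n in("scene","top","wrist")};pickle.dump(d,open("d1.pkl","wb"))
f=lambda im,x,y,w,h:cv2.resize(im[y:y+h,x:x+w],(400,300),interpolation=cv2.INTER_CUBIC)
cv2.imwrite("pics/c2.png",np.vstack([np.hstack([f(d["scene"]["image"],200,60,160,120),f(d["top"]["image"],260,160,160,120)]),np.hstack([f(d["wrist"]["image"],200,180,160,120),f(d["scene"]["image"],250,60,80,60)])]))
E
```

```text
[418.821 -22.731 284.52 ] [-0.445 -0.282 -4.508] [ 2.513  1.884 -0.001]
(array([ 0.015,  1.498, -0.006]), array([ 0.,  0., -0.]))
```

View pics/c2.png

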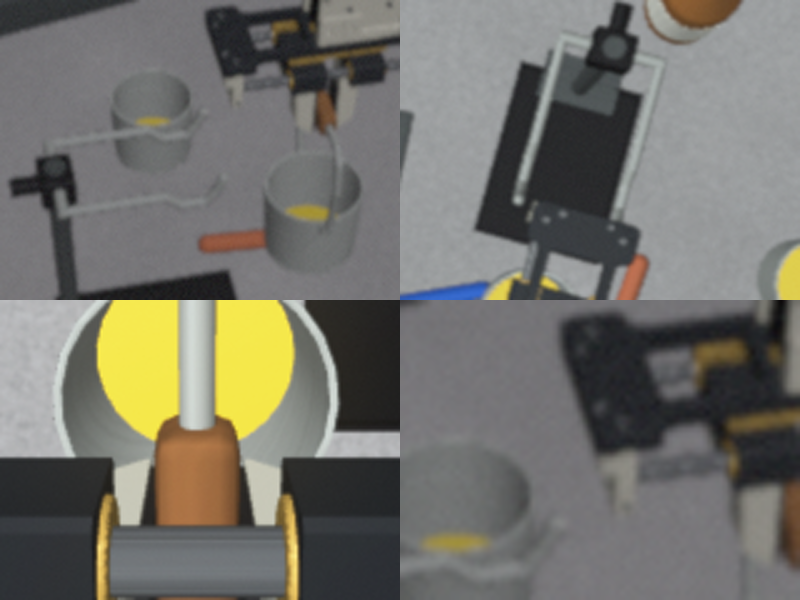

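The pot hangs level in front of the stand, with the bar above the prong tips and the prongs inside the arch. I'll move it in.

Request:
send_rows(
  plan=[
    [[0,0.15,-0.01,0,0,0],[0.01,0.35,-0.01,0,0,0],[0.01,0.55,-0.01,0,0,0],[0.01,0.75,-0.01,0,0,0]],
  ],
)

```text
clock: 9.9
position: [477.9, -37.9, 285.1]
ee_rot: [2.512, 1.886, -0.0]
contact_force: [0.3, -0.4, -3.9]
opening: 16.0
gripper_force: 30.0
```

Request:
send_rows(
  plan=[
    [[0,0.2,0,0,0,0],[0,0.4,0,0,0,0],[0,0.6,0,0,0,0],[0,0.75,0,0,0,0],[0,0.75,0,0,0,0],[0,0.75,0,0,0,0]],
  ],
)

```text
clock: 10.65
position: [533.6, -54.0, 285.1]
ee_rot: [-2.511, -1.886, 0.001]
contact_force: [0.0, 0.3, -4.7]
opening: 16.0
gripper_force: 30.0
```

```bash
python3 - <<'E'
from h import *
np.set_printoptions(precision=3,suppress=True)
s=env.get_state();print(s["position"],s["contact_force"],s["moment"])
print(cmd([534.2,-55.2,250],-16.2))
w=cam("wrist")
hsv=cv2.cvtColor(w["image"],cv2.COLOR_BGR2HSV)
m=cv2.inRange(hsv,(3,100,50),(16,255,200));k,l,st,ce=cv2.connectedComponentsWithStats(m)
for i in range(1,k):
    if st[i,4]>200 and abs(ce[i,0]-279)<15:
        for v in(st[i,1],st[i,1]+st[i,3]): print(st[i],(onz(w,279,v,s["position"][2]+6)-s["position"])@[.279,.960,0])
E
```

```text
[533.636 -54.031 285.115] [ 0.049  0.331 -4.698] [-0.133  0.126  0.006]
(array([-0.012,  0.011,  0.439]), array([-0.,  0.,  0.]))
[ 262  227   34   43 1317] 27.273259056714522
[ 262  227   34   43 1317] 6.1126331121025705
[262 299  33  23 682] -9.082317742067092
[262 299  33  23 682] -21.70880558881166
```

Request:
send_rows(
  plan=[
    [[-0.02,0.01,0.1,0,0,0],[-0.02,0.01,0.2,0,0,0],[-0.02,0.01,0.28,0,0,0],[-0.02,0.01,0.32,0,0,0],[-0.02,0.01,0.35,0,0,0],[-0.02,0.01,0.35,0,0,0]],
  ],
)

```text
clock: 11.45
position: [534.5, -55.9, 257.2]
ee_rot: [-2.512, -1.886, 0.0]
contact_force: [-0.8, -0.3, -3.9]
opening: 15.9
gripper_force: 30.0
```

```bash
python3 - <<'E'
from h import *
np.set_printoptions(precision=3,suppress=True)
s=env.get_state();print(s["position"],s["contact_force"],s["moment"])
E
```

```text
[534.47  -55.939 257.199] [-0.791 -0.3   -3.941] [-0.079  0.105 -0.04 ]
```

Still free. I'll lower it in small steps.

Request:
send_rows(
  plan=[
    [[0,0,0.012,0,0,0],[0,0,0.025,0,0,0],[0,0,0.037,0,0,0],[0,0,0.037,0,0,0]],
  ],
)

```text
clock: 11.95
position: [534.4, -55.9, 254.3]
ee_rot: [-2.512, -1.887, 0.0]
contact_force: [-0.7, -0.3, -3.4]
opening: 16.0
gripper_force: 30.0
```

Request:
send_rows(
  plan=[
    [[0,0,0.01,0,0,0],[0,0,0.02,0,0,0],[0,0,0.025,0,0,0],[0,0,0.025,0,0,0]],
  ],
)

```text
clock: 12.45
position: [534.4, -56.0, 252.3]
ee_rot: [-2.512, -1.886, 0.0]
contact_force: [-0.2, 0.4, -3.4]
opening: 15.3
gripper_force: 30.0
```

Request:
send_rows(
  plan=[
    [[0,0,0.008,0,0,0],[0,0,0.0125,0,0,0],[0,0,0.0125,0,0,0]],
  ],
)

```text
clock: 12.82
position: [534.5, -56.0, 251.3]
ee_rot: [-2.512, -1.886, 0.0]
contact_force: [0.3, 0.3, -3.4]
opening: 15.4
gripper_force: 30.0
```

Request:
send_rows(
  plan=[
    [[0,0,0.008,0,0,0],[0,0,0.0125,0,0,0],[0,0,0.0125,0,0,0]],
  ],
)

```text
clock: 13.2
position: [534.4, -56.0, 250.3]
ee_rot: [-2.512, -1.886, 0.0]
contact_force: [-0.6, 0.6, -3.4]
opening: 15.5
gripper_force: 30.0
```

Request:
send_rows(
  plan=[
    [[0,0,0.008,0,0,0],[0,0,0.0125,0,0,0],[0,0,0.0125,0,0,0]],
  ],
)

```text
clock: 13.58
position: [534.5, -56.0, 249.3]
ee_rot: [-2.512, -1.886, 0.0]
contact_force: [-0.1, -0.3, -3.0]
opening: 15.9
gripper_force: 30.0
```

Request:
send_rows(
  plan=[
    [[0,0,0.008,0,0,0],[0,0,0.0125,0,0,0],[0,0,0.0125,0,0,0]],
  ],
)

```text
clock: 13.95
position: [534.5, -55.9, 248.3]
ee_rot: [-2.512, -1.887, 0.0]
contact_force: [0.2, 0.6, -3.2]
opening: 15.9
gripper_force: 30.0
```

Request:
send_rows(
  plan=[
    [[0,0,0.006,0,0,0],[0,0,0.0125,0,0,0],[0,0,0.0125,0,0,0]],
  ],
)

```text
clock: 14.32
position: [534.6, -55.9, 247.6]
ee_rot: [2.512, 1.886, 0.0]
contact_force: [-0.1, 0.3, -1.1]
opening: 15.8
gripper_force: 30.0
```

Request:
send_rows(
  plan=[
    [[0,0,0.006,0,0,0],[0,0,0.006,0,0,0]],
  ],
)

```text
clock: 14.58
position: [534.7, -56.0, 247.3]
ee_rot: [2.512, 1.886, 0.001]
contact_force: [-1.7, 0.4, 1.5]
opening: 15.5
gripper_force: 30.0
```

```bash
python3 - <<'E'
from h import *
s=env.get_state();R=Ro.from_rotvec(s["ee_rot"]).inv();print(s["contact_force"],R.apply(s["moment"]),R.apply([-.079,.105,-.04]),R.as_matrix()[1])
E
```

```text
[-1.74682194  0.39404771  1.49190519] [ 0.35171781 -0.35482254  0.07704783] [ 0.07880902 -0.10515942  0.03995791] [ 9.60359278e-01 -2.78764755e-01  5.18386129e-04]
```

Request:
send_rows(
  plan=[
    [[0,0,0.006,0,0,0],[0,0,0.006,0,0,0]],
  ],
)

```text
clock: 14.82
position: [534.7, -56.0, 246.9]
ee_rot: [2.512, 1.886, 0.001]
contact_force: [-1.9, 0.5, 5.0]
opening: 15.3
gripper_force: 30.0
```

```bash
python3 - <<'E'
from h import *
s=env.get_state();R=Ro.from_rotvec(s["ee_rot"]).inv();print(s["contact_force"],R.apply(s["moment"]),s["position"])
E
```

```text
[-1.93072715  0.45446565  5.03387864] [ 0.48543099 -0.39737429  0.12427486] [534.73448095 -55.9820043  246.92429513]
```

Contact started at about 247.6 mm. The moment about the stand's x axis levelled off as the load grew, which suggests both hooks are now loaded. One more small step will check that, then I'll release.

Request:
send_rows(
  plan=[
    [[0,0,0.004,0,0,0],[0,0,0.004,0,0,0],[0,0,0.004,0,0,0]],
  ],
)

```text
clock: 15.2
position: [534.8, -56.0, 246.8]
ee_rot: [2.512, 1.886, 0.001]
contact_force: [-2.8, 1.3, 7.4]
opening: 15.5
gripper_force: 30.0
```

```bash
python3 - <<'E'
from h import *
s=env.get_state();R=Ro.from_rotvec(s["ee_rot"]).inv();print(s["contact_force"],R.apply(s["moment"]),s["position"])
w=cam("scene");c=w["image"][70:160,210:330];cv2.imwrite("pics/c4.png",cv2.resize(c,(800,600),interpolation=2))
E
```

```text
[-2.787688    1.25652131  7.44461977] [ 0.68062218 -0.5010805   0.14785085] [534.77709215 -55.97407512 246.81106554]
```

View pics/c4.png

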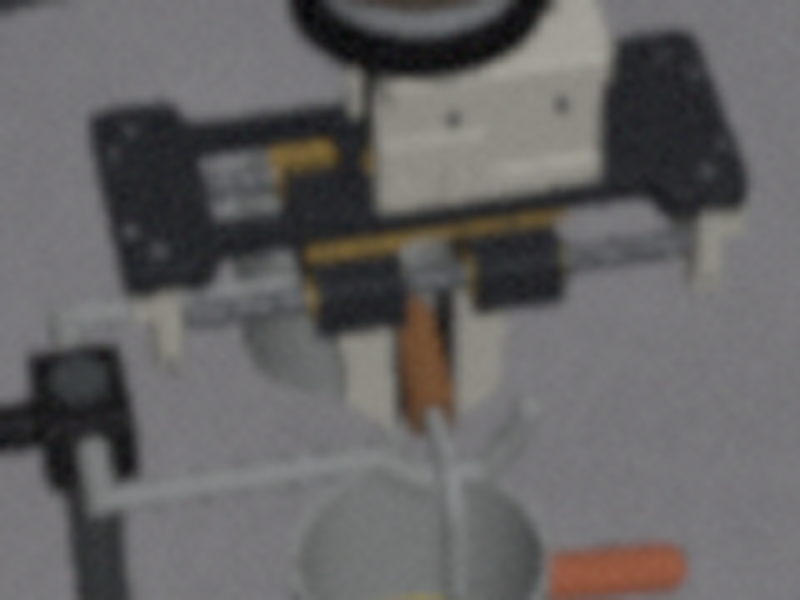

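The bar sits in the middle of the near hook's dip (440,470). The moment still leans towards the -y hook, so I'll tilt the tool slightly to bring the +y side down and share the load.

Request:
send_rows(
  plan=[
    [[0,0,0,0,-0.0015,0],[0,0,0,0,-0.003,0],[0,0,0,0,-0.003,0],[0,0,0,0,-0.003,0]],
  ],
)

```text
clock: 15.75
position: [534.8, -55.9, 246.8]
ee_rot: [2.507, 1.883, -0.01]
contact_force: [-2.7, 0.2, 6.2]
opening: 15.6
gripper_force: 30.0
```

```bash
python3 - <<'E'
from h import *
s=env.get_state();R=Ro.from_rotvec(s["ee_rot"]).inv();print(s["contact_force"],R.apply(s["moment"]),s["position"])
E
```

```text
[-2.68813724  0.16697138  6.24636425] [ 0.69607616 -0.28547931  0.09473185] [534.7987278  -55.91959886 246.79351383]
```

Request:
send_rows(
  plan=[
    [[0,0,0,0,-0.0015,0],[0,0,0,0,-0.003,0],[0,0,0,0,-0.003,0],[0,0,0,0,-0.003,0]],
  ],
)

```text
clock: 16.25
position: [534.8, -55.9, 246.8]
ee_rot: [2.503, 1.879, -0.022]
contact_force: [-2.9, 0.7, 6.3]
opening: 15.7
gripper_force: 30.0
```

```bash
python3 - <<'E'
from h import *
s=env.get_state();R=Ro.from_rotvec(s["ee_rot"]).inv();print(s["contact_force"],R.apply(s["moment"]),s["position"])
E
```

```text
[-2.9162174   0.66447703  6.2504035 ] [ 0.6775306  -0.12776833  0.05656059] [534.82003607 -55.94410412 246.79155952]
```

The load is now balanced (moment back at its baseline, about 9.6 N on the hooks). I'll release slowly and go straight up.

Request:
send_rows(
  plan=[
    [[0,0,0,0,0,0],[0,0,0,0,0,0],[0,0,0,0,0,0],[0,0,0,0,0,0],[0,0,0,0,0,0],[0,0,0,0,0,0]],
  ],
  grip=0.5,
)

```text
clock: 17.0
position: [534.5, -56.0, 246.1]
ee_rot: [2.503, 1.88, -0.024]
contact_force: [-0.0, 0.8, -0.3]
opening: 45.5
gripper_force: 0.0
```

Request:
send_rows(
  plan=[
    [[0,0,-0.1,0,0,0],[0,0,-0.3,0,0,0],[0,0,-0.6,0,0.003,0],[0,0,-0.9,0,0.006,0],[0,0,-0.9,0,0.006,0]],
  ],
)

```text
clock: 17.62
position: [536.5, -55.0, 321.3]
ee_rot: [2.51, 1.884, 0.007]
contact_force: [0.7, -0.0, -0.2]
opening: 46.1
gripper_force: 0.0
```

```bash
python3 - <<'E'
from h import *
np.set_printoptions(precision=3,suppress=True)
s=env.get_state();print(s["contact_force"],s["position"],s["qpos"])
d={n:cam(n) for n in("scene","top")}
f=lambda im,x,y,w,h:cv2.resize(im[y:y+h,x:x+w],(400,300),interpolation=cv2.INTER_CUBIC)
cv2.imwrite("pics/c5.png",np.hstack([cv2.resize(d["scene"]["image"][70:190,190:350],(500,375),interpolation=2),cv2.resize(d["top"]["image"][150:270,230:326],(300,375),interpolation=2)]))
print(cmd([582,139,325],-16.2))
E
```

```text
[ 0.703 -0.018 -0.182] [536.497 -55.02  321.311] [-0.073  0.197  0.146  1.757 -0.031  1.185 -0.202]
(array([ 2.489, -0.109, -0.081]), array([ 0., -0.,  0.]))
```

View pics/c5.png

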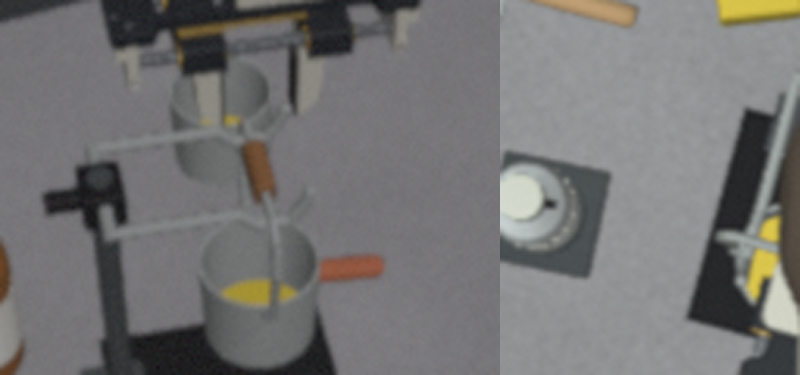

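The pot hangs on both hooks by itself: the grip is at (258,165) in the scene crop, with the bar in both dips. Next I'll close the fingers and go over the cap.

Request:
send_rows(
  plan=[
    [[0.3,-0.01,-0.05,0,0,0],[0.83,-0.03,-0.05,0,0,0]],
  ],
  grip=0,
)

```text
clock: 17.98
position: [550.8, 8.5, 321.5]
ee_rot: [2.516, 1.881, -0.002]
contact_force: [-0.9, 0.0, 0.1]
opening: 30.7
gripper_force: 0.0
```

Request:
send_rows(
  plan=[
    [[0.4,-0.02,0,0,0,0],[0.83,-0.04,0,0,0,0]],
  ],
)

```text
clock: 18.23
position: [566.0, 75.3, 320.8]
ee_rot: [-2.512, -1.886, 0.003]
contact_force: [-0.5, -0.7, -0.6]
opening: 10.8
gripper_force: 0.0
```

Request:
send_rows(
  plan=[
    [[0.4,-0.02,0.2,0,0,0],[0.83,-0.04,0.5,0,0,0],[0.83,-0.04,0.5,0,0,0],[0.83,-0.04,0.5,0,0,0]],
  ],
)

```text
clock: 18.73
position: [581.6, 138.3, 281.3]
ee_rot: [2.512, 1.886, -0.003]
contact_force: [0.3, -0.5, 0.1]
opening: 0.5
gripper_force: 0.0
```

```bash
python3 - <<'E'
from h import *
np.set_printoptions(precision=3,suppress=True)
s=env.get_state();print(s["contact_force"],s["position"],s["opening"])
w=cam("wrist");print("cap px expected",proj(w,[582,139,192]))
hsv=cv2.cvtColor(w["image"],cv2.COLOR_BGR2HSV);m=cv2.inRange(hsv,(0,0,200),(179,60,255));k,l,st,ce=cv2.connectedComponentsWithStats(m)
for i in range(1,k):
    if st[i,4]>200:print(st[i],ce[i],onz(w,*ce[i],192))
cv2.imwrite("pics/w6.png",w["image"])
print(cmd([582,139,215],-16.2))
E
```

```text
[ 0.294 -0.47   0.069] [581.611 138.268 281.337] 0.4622940840120777
cap px expected [279.381 224.788]
[272   0  43  18 568] [293.15    6.866] [632.018 279.083 192.   ]
[250 181  52  35 945] [273.534 194.953] [584.295 162.796 192.   ]
[ 258  206   40   37 1144] [277.491 224.01 ] [580.768 140.011 192.   ]
[   0  403  169   17 2602] [ 79.048 411.61 ] [354.486  18.263 192.   ]
(array([ 0.016, -0.005,  0.838]), array([ 0.,  0., -0.]))
```

View pics/w6.png

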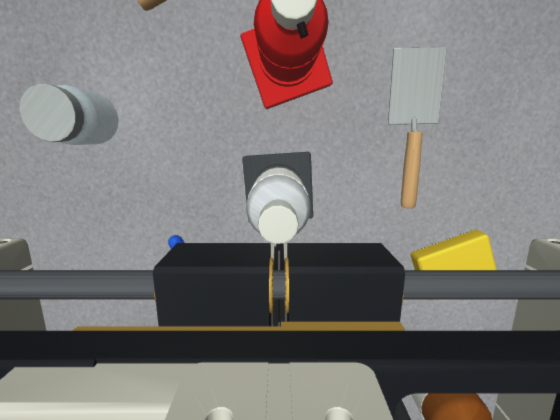

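The cap is at (278,223) in the wrist picture, which puts it at (581,139.5), within 1–2 mm of the tool axis. The red look-alike is well clear. I'll lower and press.

Request:
send_rows(
  plan=[
    [[0.01,-0.01,0.3,0,0,0],[0.01,-0.01,0.6,0,0,0],[0.01,-0.01,0.8,0,0,0],[0.01,-0.01,0.82,0,0,0]],
  ],
)

```text
clock: 19.27
position: [581.0, 139.0, 215.8]
ee_rot: [-2.513, -1.885, 0.003]
contact_force: [0.2, 0.2, -0.1]
opening: 0.5
gripper_force: 0.0
```

Request:
send_rows(
  plan=[
    [[0,0,0.03,0,0,0],[0,0,0.06,0,0,0],[0,0,0.09,0,0,0],[0,0,0.09,0,0,0]],
  ],
)

```text
clock: 19.77
position: [581.5, 140.2, 209.4]
ee_rot: [2.512, 1.887, 0.001]
contact_force: [-0.8, 1.1, -0.1]
opening: 0.6
gripper_force: 0.0
```

Request:
send_rows(
  plan=[
    [[0,0,0.02,0,0,0],[0,0,0.04,0,0,0],[0,0,0.06,0,0,0],[0,0,0.06,0,0,0]],
  ],
)

```text
clock: 20.27
position: [581.6, 140.2, 205.2]
ee_rot: [2.512, 1.886, 0.001]
contact_force: [-2.1, -1.0, 5.8]
opening: 0.4
gripper_force: 3.3
```

Request:
send_rows(
  plan=[
    [[0,0,0.01,0,0,0],[0,0,0.02,0,0,0],[0,0,0.03,0,0,0],[0,0,0.03,0,0,0]],
  ],
)

```text
clock: 20.78
position: [581.6, 140.2, 203.0]
ee_rot: [2.512, 1.886, 0.001]
contact_force: [-2.9, -1.1, 8.2]
opening: 0.6
gripper_force: 3.9
```

Request:
send_rows(
  plan=[
    [[0,0,0.01,0,0,0],[0,0,0.02,0,0,0],[0,0,0.03,0,0,0],[0,0,0.03,0,0,0],[0,0,0.03,0,0,0]],
  ],
)

```text
clock: 21.4
position: [581.6, 140.2, 201.3]
ee_rot: [2.512, 1.886, 0.002]
contact_force: [-4.7, -1.4, 12.4]
opening: 0.4
gripper_force: 5.7
```

The force is past the 9 N stop, so the cap is fully down. I'll retract straight up, well clear.

Request:
send_rows(
  plan=[
    [[0,0,0,0,0,0],[0,0,-0.1,0,0,0],[0,0,-0.25,0,0,0],[0,0,-0.6,0,0,0],[0,0,-1,0,0,0],[0,0,-1,0,0,0]],
  ],
)

```text
clock: 22.15
position: [583.2, 140.5, 282.7]
ee_rot: [2.511, 1.885, 0.008]
contact_force: [0.4, -0.0, 0.5]
opening: 0.4
gripper_force: 0.0
```

Request:
send_rows(
  plan=[
    [[0,0,-0.4,0,0,0],[0,0,-0.6,0,0,0],[0,0,-0.6,0,0,0],[0,0,-0.6,0,0,0]],
  ],
)

```text
clock: 22.65
position: [580.8, 140.0, 326.3]
ee_rot: [-2.512, -1.886, 0.003]
contact_force: [-0.5, -0.1, -0.5]
opening: 0.4
gripper_force: 0.0
```

```bash
python3 - <<'E'
from h import *
import pickle
a=pickle.load(open("d0.pkl","rb"))["scene"]
b=cam("scene")
hsv=cv2.cvtColor(b["image"],cv2.COLOR_BGR2HSV)
m=cv2.inRange(hsv,(3,90,50),(18,255,190));k,l,st,ce=cv2.connectedComponentsWithStats(m)
print([(st[i,4],ce[i].round(1)) for i in range(1,k) if st[i,4]>50], "grip expected",proj(b,[535.2,-53.5,246]))
D=cv2.absdiff(a["image"],b["image"])
print("cap region diff",D[205:250,288:312].mean(),"bg",D[350:400,100:140].mean(),"red can",D[280:340,290:330].mean())
E
```

```text
[(np.int32(551), array([20.8,  5.4])), (np.int32(62), array([457.5,   4.9])), (np.int32(942), array([532.1,  57.5])), (np.int32(60), array([ 2. , 71.8])), (np.int32(108), array([ 82. , 103.5])), (np.int32(96), array([272.2, 122.5])), (np.int32(389), array([ 96.3, 131.7])), (np.int32(785), array([176.6, 156.3])), (np.int32(100), array([183.6, 190.4])), (np.int32(237), array([219.5, 281.5])), (np.int32(251), array([380.3, 345.3]))] grip expected [273.45781356 124.58762302]
cap region diff 2.8919753086419755 bg 2.5605 red can 2.8056944444444443
```

```bash
python3 -c "
from plant import job
print(job.close_job())"
```

```text
the job is handed in; nothing more can be done
None
```

I hung the pot on both hooks, then pressed the cap to its stop. The final image shows the cap back up and the pot still hanging, and I handed the job in at about 23 s. No verdict came back, and the red-brown stick was hidden in that last image.

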